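# Turn the pipe-rest bar end for end

### The arm

A 6-joint arm with a two-finger parallel gripper is mounted at the origin on the work surface. World frame = base frame: x ahead of the robot, y to its left, z up, the work surface at z = 0. Lengths are in m, angles in rad, forces in N, time in s.
With the tool pointing down it reaches from about 0.425 to 0.95 m from the base axis. Payload 3.5 kg.
Tool frame: the origin (TCP) lies at the very end of the fingers, on their centre line; the grasp point (between the pads) lies 19 mm behind it; z points along the fingers, y is the direction in which the jaws open and shut (so a half turn about z gives the same grasp; the last joint's range is limited). The gripper opens to 85 mm and grips with 20 to 120 N. Pads are 22 mm wide; open, the fingers measure 114 mm over their backs; the gripper's body (76 mm by 85 mm) begins 54 mm behind the grasp point. The pads swing forward as they close: fully open they stand 13 mm farther back than shut.
Start: joints at [1.108, 0.286, 1.577, -0, 1.279, -0.15], TCP at [0.208, 0.642, 0.231] pointing down, gripper open.
Joint ranges: [-2.77, 2.77], [-0.9, 2.22], [0.21, 2.48], [-1.53, 4.67], [0.24, 2.81], [-2.84, 2.84]. Speed limits (rad/s): [2.79, 2.79, 3.14, 3.14, 3.14, 3.14].

### API

Orientations are given as a unit quaternion [x, y, z, w].
In Python, from plant import ctrl, eyes, ticket gives the robot as it stands.
- The arm moves only by the tool send_rows, never from a script. Its arguments are lists of equal length, an entry for each row: "translation": the shift along the tool's x, y, z in units of 30 mm (1.0 is 30 mm), a list of three; "rotation": the turn, a rotation vector about the tool's x, y, z in units of 5 degrees (1.0 is 5 degrees), a list of three; "grip": the finger opening in mm, from 0 to 85.4. A call has 1 to 5 rows; each row shifts and turns the commanded pose from where the row before left it, along the tool's axes as they then stand; what a row does not reach is not made up. A row lasts 1/8 s, in which the tool goes at most 62.5 mm and 10.7 degrees, less where a joint would pass 70% of its speed; a pose out of reach is approached as far as the arm can. A call is refused whole if a number of a shift passes 1 or a number of a turn 1, either way. A call with a gripper value outside its range is refused whole. The fingers move at their own pace and stop on an object; "squeeze" is the grip in N (left out, the last holds). Time passes only in rows, so rows that do not move let the fingers close. It gives the time, the measured TCP pose, the force and the opening at its end, in the units of the state.
- ctrl.get_state(): the state, without advancing time (a new reading comes with each control period).
- eyes.read_camera(name): name is "scene" or "side" or "wrist"; returns a dict with "image" (384x512x3 uint8, blue, green, red), "mtx" (3x3 intrinsics, pixels), "dist_coeffs" ([k1, k2, p1, p2, k3] as OpenCV has them; the pictures are not rectified), "xyz" and "orientation" of the camera in the world; the wrist camera has in their place "hand_eye" (4x4, takes a point from camera to tool coordinates, whose origin is the TCP and whose axes are the flange's). Camera axes: x right, y down, z forward; pixel columns grow to the right and rows downward; lengths in m; the calibration is good to about 2 mm. A picture is of the moment at which its call begins: read the wrist's pose just before it. There is no depth.
- ticket.sign_off(): hands the job in, once; it reports no verdict.
The state is a dict: "time": time; "qpos": joint angles; "dq": joint speeds; "joint_efforts": joint torques, N m; "eef_pos": TCP position; "tcp_rot": TCP orientation; "contact_force": force on the tool from outside, world axes, zero at the start; "wrist_torque": the same for the moment, N m; "opening": opening from 0.0 (shut) to 1.0 (fully open).
Only numpy, scipy, OpenCV 4.12 (cv2) and the standard library are available. Lean on these libraries where they do the work, as an engineer would, in place of code of your own. Each camera call takes 0.05 s, during which the arm holds its last target. There are 200 camera calls.

### The job

On the glass shop's bench stand three pipe rests, each a steel stand with a wooden bar lying in its slot. One bar has been put in back to front: its scorched notch is next to the tall steel shield plate instead of at the stand's low, open end. Lift that bar out, turn it end for end, lower it into the slot of the same stand until it is fully home before you let go, and leave the bars of the other two rests alone.

Things in the scene. Friction and masses are not known exactly. Their poses are not given: they have to be found in the camera images.
- bar_mid (a point): centre of the wooden bar that lies the wrong way round: pale wood, 160 long (x) x 28 wide (y) x 42 high (z), 0.1 to 0.2 kg, loose. A square scorched notch, 36 long and 20 deep, is cut across its top, centred 50 from the centre towards -x; the middle and the +x end are plain. Grip it across its width at the middle, where both sides are free
- saddle_place (a point): point on the slot floor of this bar's fixed stand, 12 above the bench, under where the notch belongs. x runs along the slot from low open end to shield plate (72 high), z up; slot centre is 50 on along +x; a bar fully home has its centre 21 above. Stand 210 x 80; slot 180 x 40, between flared cheeks 31 high at 45 to 85 either side of slot centre, none between. All stands alike
- bar_b_mid (a point): centre of the second bar, of the same shape, which lies the right way round in its own stand; leave it there
- bar_c_mid (a point): centre of the third bar, of the same shape, which lies the right way round in its own stand; leave it there
Not all that is in view belongs to the job. What is shaped like the part that bears bar_mid but pink is not meant. What is shaped like the part that bears saddle_place but turquoise is not meant.

How it is judged:
By the outcome, as a careful person would: the job done as asked, in the order asked, and still so for the second after the job is handed in, with the robot touching nothing.
It also fails if it takes over 42 s, if anything falls off the work surface, if the arm or the gripper's body presses on something with over 40 N, if the wrist force passes 120 N, or if a joint passes its speed limit or range.

## Working session

There is one attempt and no reset: what is moved stays moved. The work goes in short steps, Python scripts to look and compute and a tool call to move; the robot and the scene stay as the last step left them, time stands still between calls to the robot, and variables do not carry over. Pictures are saved under pics/ and viewed, about 8 in all and at most 12, crops included, and the job is handed in when it is done.

Besides the shell and the picture viewer there is one more tool, called after ">>>" as name(argument=value, ...), one argument or row to a line, values as JSON. send_rows: Moves the arm, as the interface text tells. Its arguments: {"type":"object","properties":{"translation":{"type":"array"},"rotation":{"type":"array"},"grip":{"type":"array"},"squeeze":{"type":"number"}},"required":["translation","rotation","grip"]}

```bash
mkdir -p pics
cat > h.py <<'E'
import numpy as np, cv2, json
from scipy.spatial.transform import Rotation as R
from plant import ctrl, eyes, ticket
def grab(n):
    s=ctrl.get_state(); c=eyes.read_camera(n)
    if n=="wrist":
        T=np.eye(4);T[:3,:3]=R.from_quat(s["tcp_rot"]).as_matrix();T[:3,3]=s["eef_pos"]
        M=T@np.array(c["hand_eye"])
    else:
        M=np.eye(4);o=np.array(c["orientation"]);M[:3,:3]=R.from_quat(o).as_matrix() if o.size==4 else o;M[:3,3]=c["xyz"]
    c["M"]=M; return c
def cast(c,px,z):
    p=cv2.undistortPoints(np.array(px,float).reshape(-1,1,2),np.array(c["mtx"]),np.array(c["dist_coeffs"])).reshape(-1,2)
    d=np.c_[p,np.ones(len(p))]@c["M"][:3,:3].T; o=c["M"][:3,3]
    return o+d*((z-o[2])/d[:,2])[:,None]
def proj(c,P):
    Mi=np.linalg.inv(c["M"]); return cv2.projectPoints(np.array(P,float).reshape(-1,1,3),cv2.Rodrigues(Mi[:3,:3])[0],Mi[:3,3],np.array(c["mtx"]),np.array(c["dist_coeffs"]))[0].reshape(-1,2)
E
python3 - <<'E'
from h import *
ims=[]
for n in ["scene","side","wrist"]:
    c=grab(n); cv2.imwrite(f"pics/{n}0.png",c["image"]); print(n,c["M"].round(3).tolist(),np.array(c["mtx"]).round(1).tolist())
s=ctrl.get_state();print(s)
E
```

```text
scene [[-0.606, 0.469, -0.642, 1.227], [0.795, 0.339, -0.503, 0.579], [-0.018, -0.816, -0.578, 0.738], [0.0, 0.0, 0.0, 1.0]] [[447.3, 0.0, 253.0], [0.0, 447.3, 186.8], [0.0, 0.0, 1.0]]
side [[0.845, -0.401, 0.354, 0.101], [-0.534, -0.62, 0.575, -0.602], [-0.011, -0.675, -0.738, 0.808], [0.0, 0.0, 0.0, 1.0]] [[409.4, 0.0, 253.8], [0.0, 409.4, 190.6], [0.0, 0.0, 1.0]]
wrist [[0.308, 0.912, 0.273, 0.137], [0.951, -0.294, -0.09, 0.665], [-0.002, 0.287, -0.958, 0.372], [0.0, 0.0, 0.0, 1.0]] [[323.7, 0.0, 259.1], [0.0, 323.7, 190.9], [0.0, 0.0, 1.0]]
{'time': 0.15, 'qpos': array([ 1.10802571e+00,  2.86971405e-01,  1.57788098e+00,  3.05283117e-06,
        1.27855022e+00, -1.50036484e-01]), 'dq': array([-0.00011881, -0.00324804, -0.0052017 ,  0.00032838,  0.00182645,
        0.00052987]), 'joint_efforts': array([ 1.31475237e-03, -4.06602573e+01, -2.93143255e+01, -1.10426124e-04,
        3.92484973e-03,  8.17857227e-06]), 'eef_pos': array([0.20743332, 0.64179524, 0.23023695]), 'tcp_rot': array([ 1.55731002e-01,  9.87799087e-01, -8.62385896e-04, -2.74362748e-04]), 'contact_force': array([-0.08120691, -0.40335045, -0.93495248]), 'wrist_torque': array([ 0.03982011,  0.04001814, -0.03497459]), 'opening': 0.9986223840372997}
```

View pics/scene0.png

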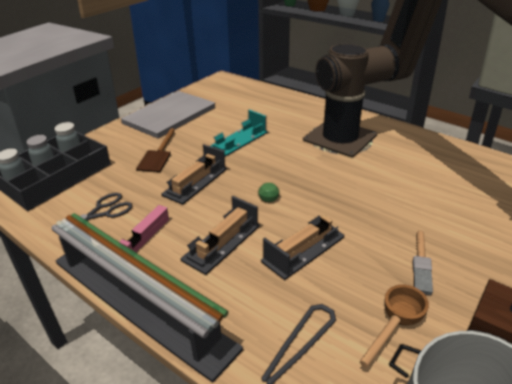

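View pics/side0.png

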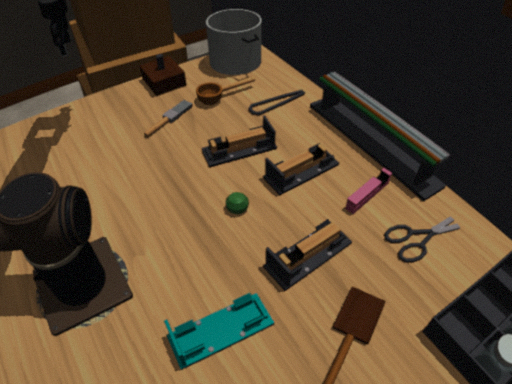

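The scene view has three dark steel stands with bars, at (197,175), (222,236) and (303,247). The side view shows the same three at (308,253), (301,168) and (239,144). The pink bar (scene (149,227)) and the turquoise stand (scene (240,133)) are decoys. Next is one close crop of all three stands in both views.

Run:
```python
import cv2,numpy as np
a=cv2.imread("pics/scene0.png");b=cv2.imread("pics/side0.png")
def cr(i,u,v,w=44,h=48): return cv2.resize(i[v-h:v+h,u-w:u+w],(264,288),interpolation=cv2.INTER_CUBIC)
t=np.hstack([cr(a,197,175),cr(a,222,236),cr(a,303,247)]);u=np.hstack([cr(b,308,253),cr(b,301,168),cr(b,239,144)])
cv2.imwrite("pics/crop0.png",np.vstack([t,u]))
```

```text
(no output)
```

View pics/crop0.png

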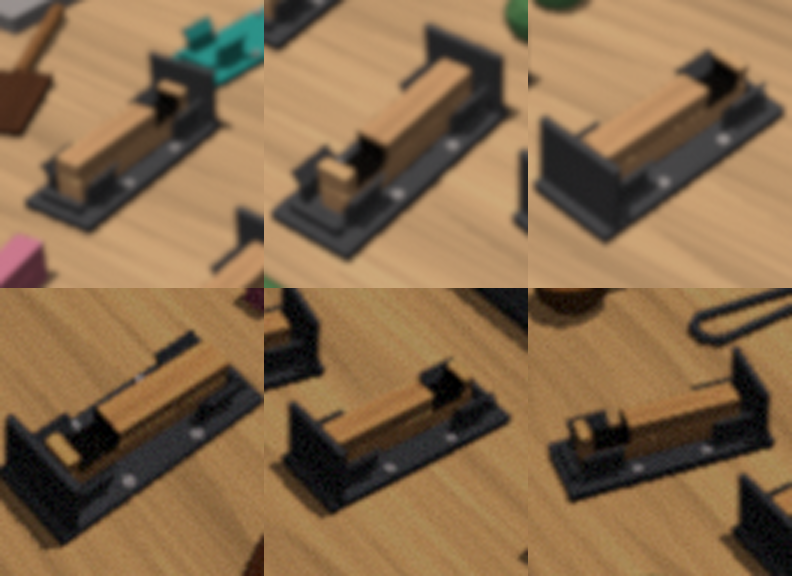

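Candidates: bar A at scene (197,175) / side (308,253), bar B at (222,236) / (301,168), bar C at (303,247) / (239,144), pink decoy at (149,227). Only A has its black notch beside the shield, at crop (170,100) top-left and (80,430) bottom-left. B and C have theirs at the low end. So A is the wrong-way bar, and I'll locate it.

```bash
cat >> h.py <<'E'
def wood_steel(c,ctr,rad):
    pass
E
python3 - <<'E'
from h import *
sc=grab("scene");sd=grab("side")
print(cast(sc,[(197,175),(222,236),(303,247)],.054).round(3).tolist())
print(cast(sd,[(308,253),(301,168),(239,144)],.054).round(3).tolist())
w=grab("wrist"); 
P=cast(sd,[(308,253)],.054); print(proj(w,P))
E
```

```text
[[0.513, -0.174, 0.054], [0.664, 0.046, 0.054], [0.586, 0.216, 0.054]]
[[0.463, -0.236, 0.054], [0.61, -0.013, 0.054], [0.522, 0.158, 0.054]]
[[-244.81760497  504.68073107]]
```

View pics/wrist0.png

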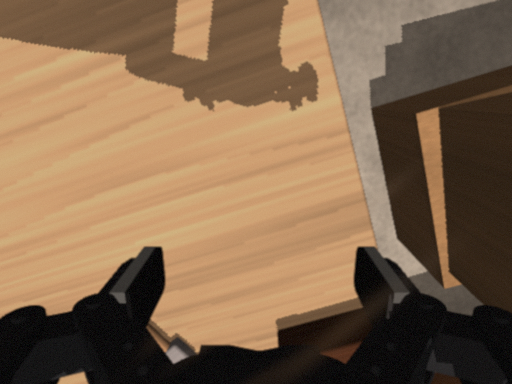

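The two views disagree by about 80 mm at the assumed height, by the same amount for all three stands. I'll check the calibration against known points (base and table) before going on.

Run:
```python
from h import *
sc=grab("scene");sd=grab("side")
for n,c in(("scene",sc),("side",sd)):
    print(n,c["orientation"],c["dist_coeffs"],proj(c,[(0,0,0),(.1,.1,0),(.208,.642,.231)]).round(0).tolist())
# triangulate several features: pink end, turquoise, green ball, bars
def tri(a,b):
    Ps=[]
    for c,p in((sc,a),(sd,b)):
        q=cast(c,[p],0.0)[0]; o=c["M"][:3,3]; d=(q-o)/np.linalg.norm(q-o); Ps.append((o,d))
    A=sum(np.eye(3)-np.outer(d,d) for o,d in Ps); bb=sum((np.eye(3)-np.outer(d,d))@o for o,d in Ps)
    x=np.linalg.solve(A,bb); return x.round(3), [round(np.linalg.norm((np.eye(3)-np.outer(d,d))@(x-o)),4) for o,d in Ps]
print("ball",tri((268,192),(237,203)))
# bar A far-from-shield end top corners: scene crop(60,165)/3+..., side
f=lambda u,v,x,y:(u-44+x/3,v-48+y/3)
print("A shield top corner near",tri(f(197,175,215,70),f(308,253,5,128)))
print("A low base corner",tri(f(197,175,88,230),f(308,253,262,100)))
print("A shield base corner",tri(f(197,175,222,122),f(308,253,65,255)))
```

```text
scene [ 0.39794277  0.7942735  -0.41488906 -0.19656607] [-0.14233035  0.          0.          0.          0.        ] [[340.0, 137.0], [353.0, 158.0], [557.0, 167.0]]
side [ 0.89479378 -0.26115414  0.0955943  -0.34929119] [-0.15145991  0.          0.          0.          0.        ] [[81.0, 283.0], [107.0, 235.0], [67.0, 51.0]]
ball (array([0.422, 0.002, 0.017]), [np.float64(0.0003), np.float64(0.0003)])
A shield top corner near (array([ 0.387, -0.181,  0.069]), [np.float64(0.0008), np.float64(0.0008)])
A low base corner (array([ 0.59 , -0.208, -0.014]), [np.float64(0.0296), np.float64(0.0296)])
A shield base corner (array([ 0.375, -0.229, -0.02 ]), [np.float64(0.032), np.float64(0.032)])
```

Calibration is fine: the ball triangulates at z = 17 mm and A's shield top at 69 mm, against 72 given. My picked pixels were simply stand centres near z ≈ 0.02, not bar tops. Stand A is around (0.475, -0.205), with its shield facing -x. At the present tool yaw (162°) the tool x axis already lies near the bar's axis, so I'll carry the wrist camera there without turning.

>>> send_rows(
  translation=[
    [-1,-1,0],
    [-1,-1,0],
    [-1,-1,0],
    [-1,-1,0],
    [-1,-1,0],
  ],
  rotation=[
    [0,0,0],
    [0,0,0],
    [0,0,0],
    [0,0,0],
    [0,0,0],
  ],
  grip=[85,85,85,85,85],
)

```text
time: 1.02
eef_pos: [0.3047, 0.4522, 0.2316]
tcp_rot: [0.156, 0.988, 0.0, 0.0]
contact_force: [0.6, 0.4, 0.2]
opening: 0.996
```

>>> send_rows(
  translation=[
    [-1,-1,0],
    [-1,-1,0],
    [-1,-1,0],
    [-1,-1,0],
    [-1,-1,0],
  ],
  rotation=[
    [0,0,0],
    [0,0,0],
    [0,0,0],
    [0,0,0],
    [0,0,0],
  ],
  grip=[85,85,85,85,85],
)

```text
time: 1.65
eef_pos: [0.4013, 0.2632, 0.2317]
tcp_rot: [0.156, 0.988, 0.0, 0.0]
contact_force: [-0.4, -0.2, -0.1]
opening: 0.993
```

>>> send_rows(
  translation=[
    [-1,-1,0],
    [-1,-1,0],
    [-1,-1,0],
    [-1,-1,0],
    [-1,-1,0],
  ],
  rotation=[
    [0,0,0],
    [0,0,0],
    [0,0,0],
    [0,0,0],
    [0,0,0],
  ],
  grip=[85,85,85,85,85],
)

```text
time: 2.28
eef_pos: [0.4979, 0.0743, 0.2317]
tcp_rot: [0.156, 0.988, 0.0, 0.0]
contact_force: [-0.2, 0.1, -0.2]
opening: 0.997
```

>>> send_rows(
  translation=[
    [-1,-1,0],
    [-1,-1,0],
    [-1,-1,0],
    [0,-1,0],
    [0,-1,0],
  ],
  rotation=[
    [0,0,0],
    [0,0,0],
    [0,0,0],
    [0,0,0],
    [0,0,0],
  ],
  grip=[85,85,85,85,85],
)

```text
time: 2.9
eef_pos: [0.5368, -0.096, 0.2313]
tcp_rot: [0.156, 0.988, 0.0, -0.0]
contact_force: [0.3, -0.6, 0.7]
opening: 0.995
```

>>> send_rows(
  translation=[
    [0,-1,0],
    [0,-1,0],
    [0,-1,0],
    [0,-1,0],
    [0,0,0],
  ],
  rotation=[
    [0,0,0],
    [0,0,0],
    [0,0,0],
    [0,0,0],
    [0,0,0],
  ],
  grip=[85,85,85,85,85],
)

```text
time: 3.52
eef_pos: [0.4995, -0.2105, 0.2315]
tcp_rot: [0.157, 0.988, -0.0, 0.0]
contact_force: [1.0, 0.7, -0.2]
opening: 0.994
```

Run:
```python
from h import *
w=grab("wrist"); s=ctrl.get_state(); print(s["time"],s["eef_pos"].round(4),s["qpos"].round(3),s["tcp_rot"].round(4))
cv2.imwrite("pics/wrist1.png",w["image"]);
```

```text
3.575 [ 0.4997 -0.2095  0.2314] [-0.584 -0.008  1.904  0.     1.245 -1.841] [1.567e-01 9.877e-01 2.000e-04 1.000e-04]
```

View pics/wrist1.png

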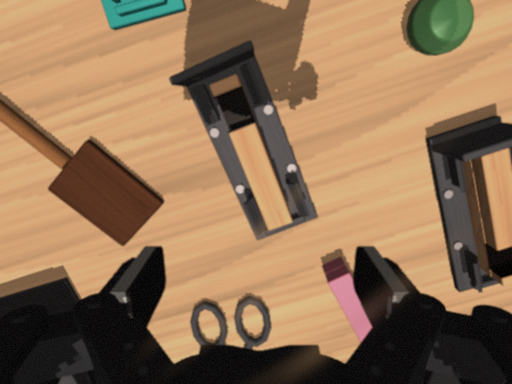

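The wrist picture shows stand A with its shield at the top (215,62), notch beside it at (233,105), plain bar down to (275,220), and four bolts near (214,132), (268,110), (240,189) and (292,169). I'll enlarge this to pick corners.

Run:
```python
from h import *
i=cv2.imread("pics/wrist1.png")[35:245,165:325]
cv2.imwrite("pics/crop1.png",cv2.resize(i,None,fx=2.8,fy=2.8,interpolation=cv2.INTER_CUBIC))
g=cv2.cvtColor(i,cv2.COLOR_BGR2HSV)
m=((g[...,1]<40)&(g[...,2]>120)).astype(np.uint8)
n,l,st,ce=cv2.connectedComponentsWithStats(m)
for k in range(1,n):
    if 8<st[k,4]<200: print(st[k,4],(ce[k]+[165,35]).round(2))
```

```text
85 [267.84 109.46]
82 [213.88 132.48]
71 [291.31 167.73]
71 [239.31 188.85]
```

View pics/crop1.png

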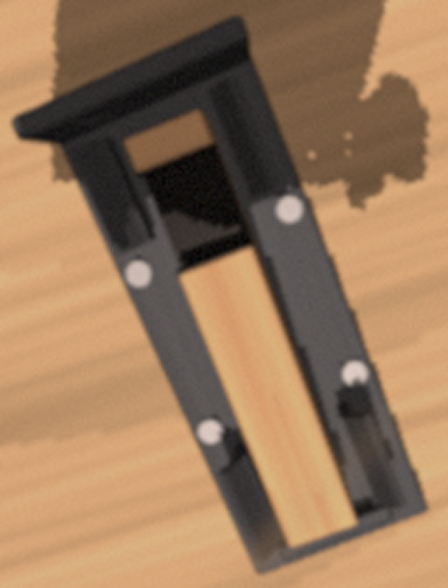

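Run:
```python
from h import *
w=grab("wrist")
f=lambda L:[(165+x/2.8-.3,35+y/2.8-.3) for x,y in L]
bar=cast(w,f([(288,550),(356,524),(208,110),(126,137),(180,271),(250,245)]),.054)
bolt=cast(w,[(267.84,109.46),(213.88,132.48),(291.31,167.73),(239.31,188.85)],.013)
base=cast(w,f([(262,572),(425,508)]),.012)
sh=cast(w,f([(15,122),(241,17)]),.072)
n=np.linalg.norm
ax=((bar[2]+bar[3])-(bar[0]+bar[1]))/2; L=n(ax); a=ax/L; b=np.array([-a[1],a[0],0])
print("bar len",L,"widths",n(bar[0]-bar[1]),n(bar[2]-bar[3]),"notch edge from centre",((bar[4]+bar[5])/2-bar[:4].mean(0))@a,"(32)")
C=bar[:4].mean(0);print("bar mid",C.round(4),"angle",np.degrees(np.arctan2(a[1],a[0])))
print("bolts ctr",bolt.mean(0).round(4))
ba=(bolt[0]+bolt[1]-bolt[2]-bolt[3])[:2]; print("bolt axis",np.degrees(np.arctan2(ba[1],ba[0])), "spacing",n(bolt[0]-bolt[1]),n(bolt[2]-bolt[3]),n(ba)/2)
A=ba/n(ba);B=np.array([-A[1],A[0]]);B0=bolt.mean(0)
for nm,P in(("bar",bar),("base",base),("shield",sh)): print(nm,[( round((p-B0)[:2]@A*1000,1),round((p-B0)[:2]@B*1000,1)) for p in P])
print("shield len",n(sh[0]-sh[1]))
print("bar mid rel bolts mm",((C-B0)[:2]@A*1000).round(1),((C-B0)[:2]@B*1000).round(1))
s=ctrl.get_state();M=R.from_quat(s["tcp_rot"]).as_matrix();print("tool x yaw",np.degrees(np.arctan2(M[1,0],M[0,0])))
```

```text
bar len 0.15874359811139604 widths 0.027850033935167585 0.028928812871448863 notch edge from centre 0.03249186223564272 (32)
bar mid [ 0.4859 -0.2102  0.054 ] angle -177.95748310878233
bolts ctr [ 0.4854 -0.2115  0.013 ]
bolt axis -175.30063094120442 spacing 0.0643136018709207 0.06473869531581107 0.07012775295162324
bar [(np.float64(-79.9), np.float64(16.4)), (np.float64(-80.0), np.float64(-11.4)), (np.float64(77.2), np.float64(-19.2)), (np.float64(80.0), np.float64(9.6)), (np.float64(32.4), np.float64(11.1)), (np.float64(31.2), np.float64(-14.9))]
base [(np.float64(-102.7), np.float64(36.9)), (np.float64(-102.1), np.float64(-38.9))]
shield [(np.float64(96.2), np.float64(37.7)), (np.float64(96.5), np.float64(-39.9))]
shield len 0.07760132711175839
bar mid rel bolts mm -0.7 -1.2
tool x yaw 162.04034786770853
```

Measurements agree with the given sizes: bar 159 × 28 mm, notch edge 32.5 mm from centre, stand about 78 mm wide. Bar middle is (0.4859, -0.2102) at yaw 182.0°. Stand centre from the bolts is (0.4854, -0.2115) at yaw 184.7°. I'll turn -20° about tool z and descend part way.

>>> send_rows(
  translation=[
    [0.43,-0.16,1],
    [0,0,1],
    [0,0,1],
    [0,0,1],
    [0,0,1],
  ],
  rotation=[
    [0,0,0],
    [0,0,-1],
    [0,0,-1],
    [0,0,-1],
    [0,0,-1],
  ],
  grip=[85,85,85,85,85],
)

```text
time: 4.25
eef_pos: [0.4866, -0.2084, 0.0806]
tcp_rot: [-0.02, 1.0, 0.0, 0.0]
contact_force: [-0.1, -0.8, -0.3]
opening: 0.998
```

>>> send_rows(
  translation=[
    [0,0,0],
  ],
  rotation=[
    [0,0,0],
  ],
  grip=[85],
)

```text
time: 4.38
eef_pos: [0.4847, -0.2073, 0.0788]
tcp_rot: [-0.018, 1.0, 0.002, -0.002]
contact_force: [-0.4, -0.4, -0.5]
opening: 0.993
```

```bash
cat >> h.py <<'E'
def st(tgt=None):
    s=ctrl.get_state();M=R.from_quat(s["tcp_rot"]).as_matrix()
    print(s["time"],s["eef_pos"].round(4),"q",s["qpos"].round(2),"yaw",np.degrees(np.arctan2(M[1,0],M[0,0])).round(2),"F",s["contact_force"].round(1),"open mm",round(s["opening"]*85.4,1))
    if tgt is not None: print("tool-axis units",(M.T@(np.array(tgt)-s["eef_pos"])/.03).round(2))
E
python3 - <<'E'
from h import *
st((.4859,-.2105,.021))
cv2.imwrite("pics/wrist2.png",grab("wrist")["image"])
E
```

```text
4.375 [ 0.4847 -0.2073  0.0788] q [-0.6   0.15  2.04  0.    0.96 -2.2 ] yaw -177.9 F [-0.4 -0.4 -0.5] open mm 84.8
tool-axis units [-0.05 -0.11  1.93]
```

View pics/wrist2.png

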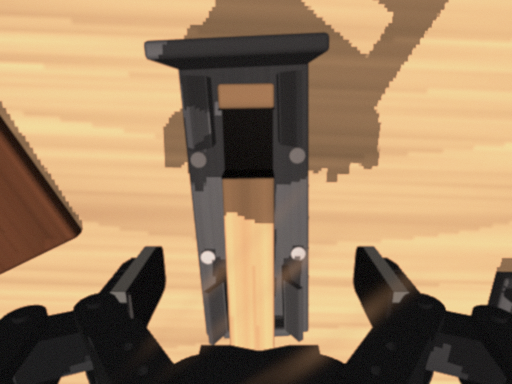

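Looking down on the stand, the bar is straight in the image, about 248 px across at mid-length; the notch edge is at row 178 and the shield end at row 84. I'll re-measure from this closer view.

Run:
```python
from h import *
s=ctrl.get_state(); w=grab("wrist"); M=R.from_quat(s["tcp_rot"]).as_matrix()
print("hand_eye",np.array(w["hand_eye"]).round(3).tolist())
P=cast(w,[(218.5,84),(274.5,84),(223,178),(273.5,178)],.054)
print("bar pts world",P.round(4).tolist())
B=cast(w,[(199,160),(297.5,156),(208,257.5),(298,254)],.013)
for nm,Q in(("bar",P),("bolts",B),("boltctr",B.mean(0)[None])): print(nm,((Q-s["eef_pos"])@M*1000).round(1).tolist())
print(B.mean(0).round(4)); d=B[0]+B[1]-B[2]-B[3]; print("stand yaw",np.degrees(np.arctan2(d[1],d[0])))
```

```text
hand_eye [[-0.0, -0.958, -0.288, 0.074], [1.0, -0.0, 0.001, 0.0], [-0.001, -0.288, 0.958, -0.142], [0.0, 0.0, 0.0, 1.0]]
bar pts world [[0.408, -0.2309, 0.054], [0.407, -0.2031, 0.054], [0.4561, -0.2284, 0.054], [0.4552, -0.2012, 0.054]]
bar [[78.6, -19.8, 26.9], [78.6, 8.1, 26.9], [30.5, -19.1, 26.8], [30.4, 8.2, 26.8]]
bolts [[32.1, -39.2, 67.7], [34.8, 25.7, 67.8], [-39.3, -36.5, 67.6], [-36.6, 28.5, 67.7]]
boltctr [[-2.2, -5.4, 67.7]]
[ 0.4882 -0.2135  0.013 ]
stand yaw -175.73739137393915
```

The closer view puts the bar centre at tool (-1.5, -5.6) mm and the bolt centre at (-2.2, -5.4) mm, so bar and slot centres agree within about 1 mm. Shift x -0.05, y -0.18 units and descend to about z = 0.021.

>>> send_rows(
  translation=[
    [-0.05,-0.18,0.4],
    [0,0,0.6],
    [0,0,0.6],
    [0,0,0.3],
    [0,0,0],
  ],
  rotation=[
    [0,0,0],
    [0,0,0],
    [0,0,0],
    [0,0,0],
    [0,0,0],
  ],
  grip=[85,85,85,85,85],
)

```text
time: 5.1
eef_pos: [0.487, -0.2144, 0.0229]
tcp_rot: [-0.018, 1.0, 0.001, -0.001]
contact_force: [0.6, 0.1, 0.4]
opening: 0.995
```

>>> send_rows(
  translation=[
    [0,0,0],
  ],
  rotation=[
    [0,0,0],
  ],
  grip=[85],
)

```text
time: 5.22
eef_pos: [0.4882, -0.2152, 0.0246]
tcp_rot: [-0.018, 1.0, -0.0, 0.0]
contact_force: [-0.5, -0.2, -0.2]
opening: 0.994
```

```bash
python3 -c "
from h import *
st((.4864,-.2128,.021))"
```

```text
5.225 [ 0.4882 -0.2152  0.0246] q [-0.61  0.25  2.05 -0.    0.84 -2.21] yaw -177.93 F [-0.5 -0.2 -0.2] open mm 84.9
tool-axis units [0.06 0.08 0.12]
```

>>> send_rows(
  translation=[
    [0,0,0.1],
    [0,0,0],
    [0,0,0],
    [0,0,0],
  ],
  rotation=[
    [0,0,0],
    [0,0,0],
    [0,0,0],
    [0,0,0],
  ],
  grip=[85,85,85,85],
)

```text
time: 5.72
eef_pos: [0.4879, -0.215, 0.0215]
tcp_rot: [-0.018, 1.0, -0.0, 0.0]
contact_force: [-0.0, 0.3, 0.2]
opening: 0.997
```

Run:
```python
from h import *
st((.4864,-.2128,.021))
cs,cd=grab("scene"),grab("side")
a=cs["image"][125:225,140:250];b=cd["image"][205:305,255:365]
cv2.imwrite("pics/pre.png",np.hstack([cv2.resize(x,None,fx=3.6,fy=3.6,interpolation=cv2.INTER_CUBIC) for x in(a,b)]))
st()
```

```text
5.725 [ 0.4879 -0.215   0.0215] q [-0.61  0.25  2.05 -0.    0.84 -2.21] yaw -177.92 F [-0.   0.3  0.2] open mm 85.1
tool-axis units [0.05 0.07 0.02]
5.825 [ 0.4879 -0.2149  0.0214] q [-0.61  0.25  2.05  0.    0.84 -2.21] yaw -177.92 F [-0.2  0.8  0.9] open mm 85.0
```

View pics/pre.png

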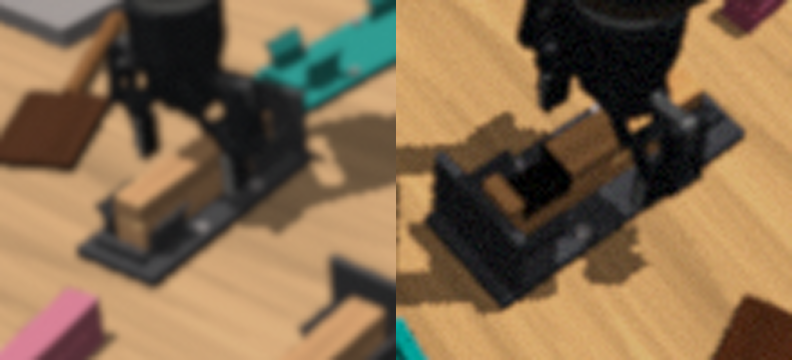

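The fingers straddle the bar's middle on both sides (gripper at scene crop (190,110) and side crop (640,130)) and are clear of the cheeks and bolts. A small correction, then close.

>>> send_rows(
  translation=[
    [0.04,0.05,0],
    [0,0,0],
    [0,0,0],
    [0,0,0],
    [0,0,0],
  ],
  rotation=[
    [0,0,0],
    [0,0,0],
    [0,0,0],
    [0,0,0],
    [0,0,0],
  ],
  grip=[85,70,55,40,30],
  squeeze=60,
)

```text
time: 6.45
eef_pos: [0.4866, -0.2135, 0.0213]
tcp_rot: [-0.018, 1.0, 0.0, -0.0]
contact_force: [-0.5, -1.0, 0.5]
opening: 0.35
```

>>> send_rows(
  translation=[
    [0,0,0],
    [0,0,0],
    [0,0,0],
    [0,0,0],
    [0,0,0],
  ],
  rotation=[
    [0,0,0],
    [0,0,0],
    [0,0,0],
    [0,0,0],
    [0,0,0],
  ],
  grip=[15,15,15,15,15],
)

```text
time: 7.08
eef_pos: [0.4868, -0.2136, 0.0215]
tcp_rot: [-0.018, 1.0, -0.0, 0.0]
contact_force: [1.3, -1.0, 2.6]
opening: 0.32
```

```bash
python3 -c "
from h import *
st((.4864,-.2128,.021))"
```

```text
7.075 [ 0.4868 -0.2136  0.0215] q [-0.6   0.25  2.05 -0.    0.84 -2.21] yaw -177.92 F [ 1.3 -1.   2.6] open mm 27.3
tool-axis units [0.01 0.03 0.02]
```

Gripped: opening 27.3 mm against a 28 mm bar. I'll lift 120 mm, check, then turn.

>>> send_rows(
  translation=[
    [0,0,-0.3],
    [0,0,-0.6],
    [0,0,-0.7],
    [0,0,-0.8],
    [0,0,-0.8],
  ],
  rotation=[
    [0,0,0],
    [0,0,0],
    [0,0,0],
    [0,0,0],
    [0,0,0],
  ],
  grip=[15,15,15,15,15],
)

```text
time: 7.7
eef_pos: [0.4865, -0.2133, 0.119]
tcp_rot: [-0.018, 1.0, -0.0, 0.0]
contact_force: [0.1, -0.6, -1.2]
opening: 0.317
```

>>> send_rows(
  translation=[
    [0,0,-0.6],
    [0,0,-0.2],
    [0,0,0],
    [0,0,0],
  ],
  rotation=[
    [0,0,0],
    [0,0,0],
    [0,0,0],
    [0,0,0],
  ],
  grip=[15,15,15,15],
)

```text
time: 8.2
eef_pos: [0.4859, -0.213, 0.1402]
tcp_rot: [-0.018, 1.0, 0.001, -0.001]
contact_force: [0.3, -0.2, -2.2]
opening: 0.322
```

Run:
```python
from h import *
st(); cv2.imwrite("pics/wrist3.png",grab("wrist")["image"])
```

```text
8.2 [ 0.4859 -0.213   0.1402] q [-0.6   0.07  2.01 -0.    1.07 -2.21] yaw -177.92 F [ 0.3 -0.2 -2.2] open mm 27.5
```

View pics/wrist3.png

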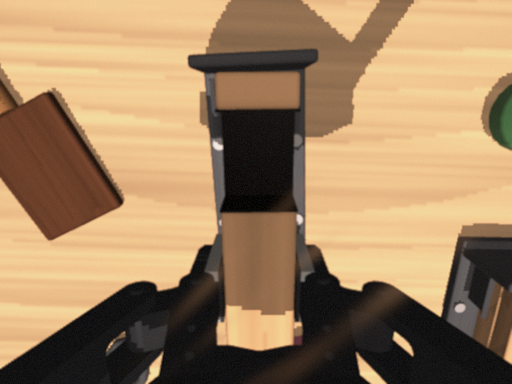

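The bar is lifted level between the fingers: its end is at row 72, the notch spans rows 109–211, and the stand below is undisturbed. I'll compute where the bar sits in the tool frame.

Run:
```python
from h import *
s=ctrl.get_state(); w=grab("wrist"); M=R.from_quat(s["tcp_rot"]).as_matrix()
P=cast(w,[(215,71.5),(300,71.5),(222,211),(297,211)],s["eef_pos"][2]+.0325)
print(((P-s["eef_pos"])@M*1000).round(1).tolist())
B=cast(w,[(299,142),(299.5,219.5)],.013); print("right bolts world",B.round(4).tolist())
a=np.radians(-175.5);A=np.array([np.cos(a),np.sin(a)]);L=np.array([-A[1],A[0]])
# right (image) bolts lie at +-35 along, 32.2 to tool +y (= -L) side
print("slot centre est",(B[:,:2].mean(0)+L*.0323).round(4)); st()
```

```text
[[80.8, -13.7, -32.4], [80.8, 13.4, -32.3], [33.4, -13.0, -32.5], [33.4, 14.1, -32.4]]
right bolts world [[0.449, -0.1805, 0.013], [0.518, -0.1751, 0.013]]
slot centre est [ 0.486 -0.21 ]
8.3 [ 0.486  -0.2131  0.1402] q [-0.6   0.07  2.01 -0.    1.07 -2.21] yaw -177.93 F [-0.6 -0.3 -0.9] open mm 27.1
```

The bar centre is at tool x +1.0 mm, y +0.1 mm, a good grasp. Now turning end for end: 177.6° (35.5 units about tool z) takes yaw from -177.9° to 4.5°.

>>> send_rows(
  translation=[
    [0,0,0],
    [0,0,0],
    [0,0,0],
    [0,0,0],
    [0,0,0],
  ],
  rotation=[
    [0,0,0.5],
    [0,0,1],
    [0,0,1],
    [0,0,1],
    [0,0,1],
  ],
  grip=[15,15,15,15,15],
)

```text
time: 8.93
eef_pos: [0.4863, -0.2133, 0.1405]
tcp_rot: [0.179, 0.984, 0.0, -0.001]
contact_force: [-0.3, 0.3, -2.1]
opening: 0.315
```

>>> send_rows(
  translation=[
    [0,0,0],
    [0,0,0],
    [0,0,0],
    [0,0,0],
    [0,0,0],
  ],
  rotation=[
    [0,0,1],
    [0,0,1],
    [0,0,1],
    [0,0,1],
    [0,0,1],
  ],
  grip=[15,15,15,15,15],
)

```text
time: 9.55
eef_pos: [0.4863, -0.2133, 0.1405]
tcp_rot: [0.387, 0.922, 0.0, -0.001]
contact_force: [0.3, -0.2, -2.0]
opening: 0.321
```

>>> send_rows(
  translation=[
    [0,0,0],
    [0,0,0],
    [0,0,0],
    [0,0,0],
    [0,0,0],
  ],
  rotation=[
    [0,0,1],
    [0,0,1],
    [0,0,1],
    [0,0,1],
    [0,0,1],
  ],
  grip=[15,15,15,15,15],
)

```text
time: 10.18
eef_pos: [0.4863, -0.2133, 0.1405]
tcp_rot: [0.578, 0.816, -0.0, -0.001]
contact_force: [0.3, 0.1, -0.9]
opening: 0.317
```

>>> send_rows(
  translation=[
    [0,0,0],
    [0,0,0],
    [0,0,0],
    [0,0,0],
    [0,0,0],
  ],
  rotation=[
    [0,0,1],
    [0,0,1],
    [0,0,1],
    [0,0,1],
    [0,0,1],
  ],
  grip=[15,15,15,15,15],
)

```text
time: 10.8
eef_pos: [0.4863, -0.2132, 0.1405]
tcp_rot: [0.741, 0.672, -0.0, -0.001]
contact_force: [0.1, -0.2, -1.7]
opening: 0.317
```

>>> send_rows(
  translation=[
    [0,0,0],
    [0,0,0],
    [0,0,0],
    [0,0,0],
    [0,0,0],
  ],
  rotation=[
    [0,0,1],
    [0,0,1],
    [0,0,1],
    [0,0,1],
    [0,0,1],
  ],
  grip=[15,15,15,15,15],
)

```text
time: 11.42
eef_pos: [0.4863, -0.2133, 0.1405]
tcp_rot: [0.869, 0.496, -0.0, -0.001]
contact_force: [0.4, 0.7, -1.4]
opening: 0.322
```

>>> send_rows(
  translation=[
    [0,0,0],
    [0,0,0],
    [0,0,0],
    [0,0,0],
    [0,0,0],
  ],
  rotation=[
    [0,0,1],
    [0,0,1],
    [0,0,1],
    [0,0,1],
    [0,0,1],
  ],
  grip=[15,15,15,15,15],
)

```text
time: 12.05
eef_pos: [0.4863, -0.2132, 0.1405]
tcp_rot: [0.955, 0.296, -0.0, -0.001]
contact_force: [-0.6, 0.5, -1.0]
opening: 0.321
```

>>> send_rows(
  translation=[
    [0,0,0],
    [0,0,0],
    [0,0,0],
    [0,0,0],
    [0,0,0],
  ],
  rotation=[
    [0,0,1],
    [0,0,1],
    [0,0,1],
    [0,0,1],
    [0,0,1],
  ],
  grip=[15,15,15,15,15],
)

```text
time: 12.68
eef_pos: [0.4863, -0.2133, 0.1405]
tcp_rot: [0.997, 0.082, -0.001, -0.0]
contact_force: [0.0, -0.4, -1.4]
opening: 0.317
```

>>> send_rows(
  translation=[
    [0,0,0],
    [0,0,0],
    [0,0,0],
    [0,0,0],
    [0,0,0],
  ],
  rotation=[
    [0,0,1],
    [0,0,0],
    [0,0,0],
    [0,0,0],
    [0,0,0],
  ],
  grip=[15,15,15,15,15],
)

```text
time: 13.3
eef_pos: [0.4866, -0.2134, 0.1413]
tcp_rot: [0.999, 0.04, -0.0, -0.0]
contact_force: [0.3, -0.3, -2.5]
opening: 0.321
```

Run:
```python
from h import *
st((.4855,-.212,.0215)); cv2.imwrite("pics/wrist4.png",grab("wrist")["image"])
```

```text
13.3 [ 0.4866 -0.2134  0.1413] q [-0.6   0.06  2.    0.    1.07  0.89] yaw 4.6 F [ 0.3 -0.3 -2.5] open mm 27.4
tool-axis units [-0.03 -0.05  3.99]
```

View pics/wrist4.png

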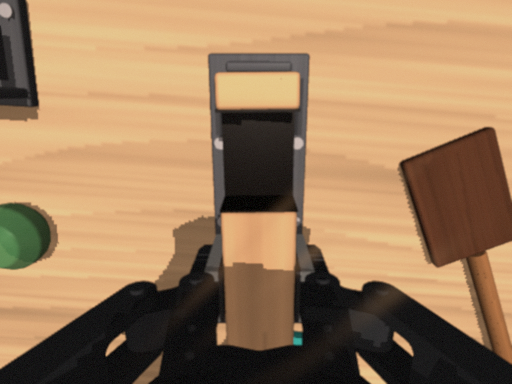

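The bar is turned, with its notch over the low open end (low edge at row 55, bolts at (218,144) and (299,143)) and its sides parallel to the stand. I'll compute the final offset from these bolts.

Run:
```python
from h import *
s=ctrl.get_state(); w=grab("wrist"); M=R.from_quat(s["tcp_rot"]).as_matrix()
g=cv2.cvtColor(w["image"],cv2.COLOR_BGR2HSV); m=((g[...,1]<40)&(g[...,2]>110)).astype(np.uint8); m[:,:190]=0;m[:,330:]=0
n,l,q,ce=cv2.connectedComponentsWithStats(m)
for k in range(1,n):
    if q[k,4]>6: print(q[k],((cast(w,[ce[k]],.013)[0]-s["eef_pos"])@M*1000).round(1))
P=cast(w,[(209,55),(308,55)],.012);print("low edge",((P-s["eef_pos"])@M*1000).round(1).tolist())
P=cast(w,[(215,72),(300,72),(222,211),(296,211)],s["eef_pos"][2]+.0325);print("bar",((P-s["eef_pos"])@M*1000).round(1).tolist());st()
```

```text
[291  56   7  13  40] [ 97.3  26.8 128.3]
[279  64  10   2  13] [ 94.6  18.7 128.3]
[214 137   9  13  97] [ 32.7 -34.8 128.3]
[294 137  10  14 119] [ 32.8  32.2 128.3]
[297 217   4   6  14] [-35.6  34.8 128.3]
[301 272   5   8  18] [-91.9  40.7 128.3]
low edge [[101.4, -39.5, 129.3], [101.4, 37.7, 129.3]]
bar [[79.2, -14.5, -32.5], [79.2, 12.7, -32.5], [31.9, -13.8, -32.5], [31.9, 13.0, -32.5]]
13.4 [ 0.4866 -0.2135  0.1413] q [-0.6   0.06  2.   -0.    1.07  0.89] yaw 4.59 F [ 0.5 -1.3 -1.9] open mm 27.3
```

Stand centre is at tool (-2.3, -1.3) mm and bar centre at (-0.5, -0.6) mm, so shift x -0.07, y -0.02 units. Then lower to about 10 mm above home and check.

>>> send_rows(
  translation=[
    [-0.07,-0.02,0.4],
    [0,0,0.8],
    [0,0,0.8],
    [0,0,0.7],
    [0,0,0.4],
  ],
  rotation=[
    [0,0,0],
    [0,0,0],
    [0,0,0],
    [0,0,0],
    [0,0,0],
  ],
  grip=[15,15,15,15,15],
)

```text
time: 14.02
eef_pos: [0.4833, -0.2123, 0.0463]
tcp_rot: [0.999, 0.04, -0.001, -0.001]
contact_force: [-0.5, -0.6, -2.1]
opening: 0.316
```

>>> send_rows(
  translation=[
    [0,0,0.3],
    [0,0,0.2],
    [0,0,0.1],
    [0,0,0],
    [0,0,0],
  ],
  rotation=[
    [0,0,0],
    [0,0,0],
    [0,0,0],
    [0,0,0],
    [0,0,0],
  ],
  grip=[15,15,15,15,15],
)

```text
time: 14.65
eef_pos: [0.4848, -0.2133, 0.0308]
tcp_rot: [0.999, 0.04, 0.0, 0.0]
contact_force: [-0.2, -0.9, -2.2]
opening: 0.321
```

```bash
python3 -c "
from h import *
st((.4848,-.2128,.0215))"
```

```text
14.65 [ 0.4848 -0.2133  0.0308] q [-0.61  0.23  2.06 -0.    0.85  0.88] yaw 4.58 F [-0.2 -0.9 -2.2] open mm 27.4
tool-axis units [ 0.   -0.02  0.31]
```

No contact yet, and the bar's bottom is already between the cheeks. Lowering the last 9 mm gently.

>>> send_rows(
  translation=[
    [0,0,0.08],
    [0,0,0.08],
    [0,0,0.08],
    [0,0,0.05],
    [0,0,0],
  ],
  rotation=[
    [0,0,0],
    [0,0,0],
    [0,0,0],
    [0,0,0],
    [0,0,0],
  ],
  grip=[15,15,15,15,15],
)

```text
time: 15.28
eef_pos: [0.4845, -0.2131, 0.0216]
tcp_rot: [0.999, 0.04, 0.0, 0.0]
contact_force: [1.0, -1.1, -1.5]
opening: 0.318
```

>>> send_rows(
  translation=[
    [0,0,0.03],
    [0,0,0],
    [0,0,0],
  ],
  rotation=[
    [0,0,0],
    [0,0,0],
    [0,0,0],
  ],
  grip=[15,15,15],
)

```text
time: 15.65
eef_pos: [0.4846, -0.2131, 0.0215]
tcp_rot: [0.999, 0.04, -0.0, -0.0]
contact_force: [-2.1, 1.1, 5.5]
opening: 0.321
```

```bash
python3 -c "
from h import *
st((.4848,-.2128,.0215))"
```

```text
15.65 [ 0.4846 -0.2131  0.0215] q [-0.61  0.25  2.06 -0.    0.84  0.88] yaw 4.59 F [-2.1  1.1  5.5] open mm 27.4
tool-axis units [ 0.01 -0.01  0.  ]
```

The upward force has risen by about 8 N at z = 0.0215, exactly the height at which the bar was gripped when home. One more 0.6 mm push will confirm a hard stop before release.

>>> send_rows(
  translation=[
    [0,0,0.02],
    [0,0,0],
    [0,0,0],
  ],
  rotation=[
    [0,0,0],
    [0,0,0],
    [0,0,0],
  ],
  grip=[15,15,15],
)

```text
time: 16.02
eef_pos: [0.4846, -0.2131, 0.0215]
tcp_rot: [0.999, 0.04, -0.0, -0.0]
contact_force: [-4.7, 2.2, 8.9]
opening: 0.319
```

It's a hard stop: z is unchanged and the force rises. Opening, then straight up.

>>> send_rows(
  translation=[
    [0,0,-0.02],
    [0,0,0],
    [0,0,0],
    [0,0,0],
    [0,0,0],
  ],
  rotation=[
    [0,0,0],
    [0,0,0],
    [0,0,0],
    [0,0,0],
    [0,0,0],
  ],
  grip=[27,34,45,60,75],
)

```text
time: 16.65
eef_pos: [0.4845, -0.2131, 0.0206]
tcp_rot: [0.999, 0.04, -0.0, -0.0]
contact_force: [-0.1, -0.2, 0.6]
opening: 0.871
```

>>> send_rows(
  translation=[
    [0,0,0],
    [0,0,0],
    [0,0,-0.3],
    [0,0,-0.6],
    [0,0,-1],
  ],
  rotation=[
    [0,0,0],
    [0,0,0],
    [0,0,0],
    [0,0,0],
    [0,0,0],
  ],
  grip=[75,75,75,75,75],
)

```text
time: 17.27
eef_pos: [0.4841, -0.2128, 0.0787]
tcp_rot: [0.999, 0.04, -0.0, -0.0]
contact_force: [-0.4, 0.0, -0.1]
opening: 0.879
```

>>> send_rows(
  translation=[
    [0,0,-1],
    [0,0,-1],
    [0,0,-1],
    [0,0,-1],
    [0,0,-1],
  ],
  rotation=[
    [0,0,0],
    [0,0,0],
    [0,0,0],
    [0,0,0],
    [0,0,0],
  ],
  grip=[75,75,75,75,75],
)

```text
time: 17.9
eef_pos: [0.4845, -0.213, 0.2304]
tcp_rot: [0.999, 0.04, 0.001, 0.001]
contact_force: [-0.3, 0.5, 0.1]
opening: 0.878
```

>>> send_rows(
  translation=[
    [-1,0,0],
    [-1,0,0],
    [0,0,0],
    [0,0,0],
  ],
  rotation=[
    [0,0,0],
    [0,0,0],
    [0,0,0],
    [0,0,0],
  ],
  grip=[75,75,75,75],
)

```text
time: 18.4
eef_pos: [0.4253, -0.218, 0.2289]
tcp_rot: [0.999, 0.04, 0.001, 0.001]
contact_force: [0.8, 0.6, 0.0]
opening: 0.878
```

Run:
```python
from h import *
st(); w=grab("wrist"); d=grab("side"); np.save("pics/M.npy",w["M"])
cv2.imwrite("pics/wrist5.png",w["image"])
b=cv2.resize(d["image"][100:300,190:370],(346,384),interpolation=cv2.INTER_CUBIC)
cv2.imwrite("pics/final.png",np.hstack([w["image"][:,:450],b]))
```

```text
18.4 [ 0.4253 -0.218   0.2289] q [-0.69 -0.16  2.05  0.    1.25  0.8 ] yaw 4.57 F [0.8 0.6 0. ] open mm 74.9
```

View pics/final.png

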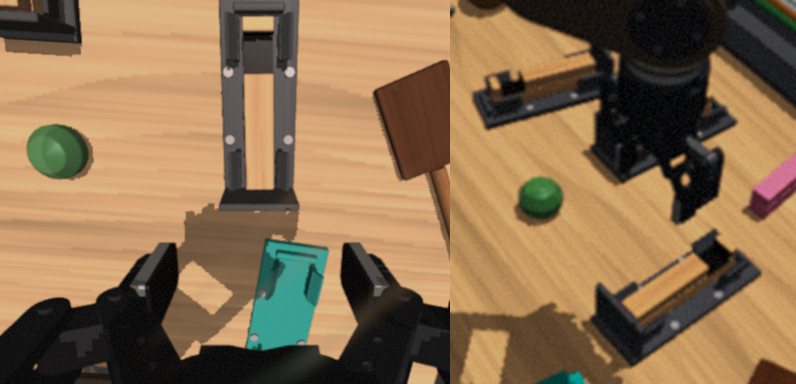

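The final picture shows the notch at the low open end (left panel (258,40), side panel (715,250)), the plain end by the shield, and the bar straight and central in the slot with the robot clear. One numeric check, then hand in.

Run:
```python
from h import *
w=grab("wrist")
B=cast(w,[(228,72),(290,72),(230,140),(288,140)],.013);c=B.mean(0);a=(B[2]+B[3]-B[0]-B[1])[:2];a/=np.linalg.norm(a);l=np.array([-a[1],a[0]])
for nm,p in(("bar shield end",[(246,190),(274,190)]),("notch edge (expect -32)",[(244,73),(274,73)]),("low end top (expect -80)",[(242,15),(275,15)])):
    q=cast(w,p,.054); print(nm,[((x-c)[:2]@a*1000).round(1) for x in q],[((x-c)[:2]@l*1000).round(1) for x in q])
st(); ticket.sign_off()
```

```text
bar shield end [np.float64(80.6), np.float64(80.6)] [np.float64(-13.3), np.float64(15.3)]
notch edge (expect -32) [np.float64(-31.9), np.float64(-31.9)] [np.float64(-13.8), np.float64(13.8)]
low end top (expect -80) [np.float64(-80.0), np.float64(-80.0)] [np.float64(-14.9), np.float64(14.1)]
18.55 [ 0.4253 -0.2178  0.228 ] q [-0.69 -0.16  2.05  0.    1.25  0.8 ] yaw 4.61 F [-0.2 -0.  -0.3] open mm 74.8
the job is handed in; nothing more can be done
```

The wrong-way bar is turned round and fully home in its own stand, and the job is handed in at 18.6 s of the 42 s allowed. The wrong one was the bar near (0.486, -0.212), whose notch lay beside its shield plate. I gripped it at the middle, lifted it 120 mm, turned it end for end and lowered it back.

- **Fully home before release:** The tool stopped at z = 0.0215 m, the height at which it had gripped the seated bar. A further push did not move it, and the upward force rose to about 9 N.
- **Final wrist view:** The notch is at the low open end. The bar's ends are at -80.0 and +80.6 mm from the stand's bolt centre, its sides are within about 1 mm of centred, and its top measures at seated height. The gripper was clear with no contact force.
- **Other two bars:** I never went near them. The last picture shows one lying undisturbed; the other was hidden behind the gripper, so I did not confirm it by sight.
- **Disagreements:** My first two-view height check disagreed because I had picked stand centres rather than bar tops. Stand-centre estimates from different pictures varied by about 3 mm, partly because one was taken while the arm was still settling. The final placing used the last steady view.

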